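# Hook the food-guard hatch shut

## Robot

A 6-joint arm with a two-finger parallel gripper is mounted at the origin on the work surface. World frame = base frame: x ahead of the robot, y to its left, z up, the work surface at z = 0. Lengths are in m, angles in rad, forces in N, time in s.
With the tool pointing down it reaches from about 0.375 to 0.75 m from the base axis. Payload 9 kg.
Tool frame: the origin (TCP) lies between the finger pads; the fingertips stand 17 mm ahead of it and the grasp point (between the pads) lies 2 mm behind it; z points along the fingers, y is the direction in which the jaws open and shut (so a half turn about z gives the same grasp; the last joint's range is limited). The gripper opens to 85 mm and grips with 20 to 120 N. Pads are 22 mm wide; open, the fingers measure 114 mm over their backs; the gripper's body (76 mm by 85 mm) begins 54 mm behind the grasp point. The pads swing forward as they close: fully open they stand 13 mm farther back than shut.
Start: joints at [-1.457, 0.104, 0.097, 1.564, 0, 1.353], TCP at [0.195, -0.567, 0.248] pointing down, gripper open.
Joint ranges: [-2.99, 2.99], [-0.84, 1.86], [-1.1, 1.16], [-1.84, 2.11], [-1.51, 1.56], [-3.14, 3.14]. Speed limits (rad/s): [2.22, 2.22, 2.57, 3.14, 3.14, 3.14].

## Interface

Orientations are given as a rotation vector (axis times angle).
In Python, from bench import get_state, get_image, close_job gives the robot as it stands.
- The arm moves only by the tool servo_tool, never from a script. Its argument "commands" is a list of rows, each a list of 4 numbers: the shift along the tool's x, y, z in cm, then the turn about the tool's z in rad. In form: [[tx, ty, tz, roll], ...]. A call has exactly 8 rows; each row shifts and turns the commanded pose from where the row before left it, along the tool's axes as they then stand; what a row does not reach is not made up. A row lasts 1/8 s, in which the tool goes at most 62.5 mm and 10.7 degrees, less where a joint would pass 70% of its speed; a pose out of reach is approached as far as the arm can. A call with a gripper value outside its range is refused whole. "hand" is the finger opening in cm, from 0 to 8.54, set as the call begins (left out, the last holds). The fingers move at their own pace and stop on an object; the grip force is fixed at half the most. Time passes only in rows, so rows that do not move let the fingers close, or fill a call up. It gives the time, the measured TCP pose, the force and the opening at its end, in the units of the state.
- get_state(): the state, without advancing time (a new reading comes with each control period).
- get_image(name): name is "scene" or "top" or "wrist"; returns a dict with "frame" (384x512x3 uint8, blue, green, red), "depth" (384x512 float32, m along the optical axis (not along the pixel's ray), 0 where there is no reading), "vfov" (degrees; the focal length in pixels is half the picture's height over the tangent of half this angle, whatever the lens; pixels are square), "cx", "cy" (the principal point, pixels), "T" (4x4, takes a point from camera to world coordinates). Camera axes: x right, y down, z forward; pixel columns grow to the right and rows downward; lengths in m; the calibration is good to about 2 mm. A picture is of the moment at which its call begins.
- close_job(): hands the job in, once; it reports no verdict.
The state is a dict: "time_s": time; "joint_positions": joint angles; "qvel": joint speeds; "tau": joint torques, N m; "position": TCP position; "ee_rot": TCP orientation; "ft_force": force on the tool from outside, world axes, zero at the start; "wrist_torque": the same for the moment, N m; "grip_width": opening from 0.0 (shut) to 1.0 (fully open).
Only numpy, scipy, OpenCV 4.12 (cv2) and the standard library are available. Lean on these libraries where they do the work, as an engineer would, in place of code of your own. Each camera call takes 0.05 s, during which the arm holds its last target. There are 200 camera calls.

## Task

The hatch window of the clear food guard stands open over the tray of rice cakes. Take the hook pole off its rest, put its hook down into the red ring eye on the hatch and gently draw the hatch fully shut, until the ball catch snaps home, never straining the hook and without the gripper or arm touching the guard. Then unhook the pole and lay it back on its rest, hook down as it was, leaving the other things undisturbed.

Things in the scene. Friction and masses are not known exactly. Their poses are not given: they have to be found in the camera images.
- screen: Fixed food guard around a gold tray. Origin on the table, middle of its front plane; own +x points into the guard, -x to the front, where the pole comes from; +y along the front. Posts 24 x 22 mm, 260 mm high, at own y = -115 and +115; fixed clear panel 99 mm high between, open above. Clear side walls 140 mm high run 270 mm back. Tray floor at z = 6 mm
- hatch (a joint): Hatch angle in rad about a vertical hinge: 0 = shut, in the guard's front plane, at a firm stop; it grows as the free edge swings inward. A stiff sprung ball in the far post meets a nib on the hatch edge at about 0.045 rad; drawing it slowly over the bump takes 10 to 14 N at the eye, more if drawn fast. At about 0.005 rad it snaps over and holds; let go earlier, it stays ajar or is pushed back
- eye (a point): Centre of the red ring eye, 283 mm above the table: 190 mm along the hatch from the hinge axis, 30 mm in front of its mid-plane. The ring lies level, hole vertical: bore 22 mm, bar 7 mm thick; a red bracket joins its back to the hatch. It stands at most 25 N from the pole. Own +x: the hatch's inward normal (guard's +x when shut), +y along the hatch away from the hinge
- hatch_hinge (a point): Point on the vertical hinge axis at the eye's height; the hinge is at own x 0, y -100 mm of the guard. The hatch is a clear pane in a wooden frame, 8 mm thick, reaching 198 mm from the hinge, 100 to 264 mm above the table, 0.35 kg. The hinge is stiff (about 0.12 N m): the hatch stays where it is left
- pole: Hook pole, 380 mm long, 0.18 kg. Origin in the middle of its wooden grip, near the centre of mass; own x along the pole (hook end at -x, blue knob end at +x to 160 mm), own z up, hook pointing to -z. Grip block 100 mm long (x), 24 mm wide (y), 26 mm tall (z); bare aluminium shaft 12 mm in diameter on either side; it balances on the grip block
- hook_tip (a point): Lowest point of the hook: the steel pin, 8 mm in diameter with a round end, hangs from the shaft's end at own x = -220 mm of the pole; the tip is 38 mm below the shaft's axis
- rest: Fixed dark wooden rest. Origin on the table under its middle; own x along the pole lying on it (hook end to -x). Base 200 x 90 x 8 mm; two uprights, 12 mm thick, at own x = -80 and +80 mm, with upward V notches, mouth 38 mm wide, rims 79 mm high, in which the bare shaft lies. A pole at rest has its origin over the rest's, axis about 64 mm above the table
- cake_white: White rice cake, 48 mm long, 28 mm thick, loose on the tray: leave alone
- cake_green: Green rice cake, 48 mm long, 28 mm thick, loose on the tray: leave alone
- cake_white2: Second white rice cake, same size, loose on the tray: leave alone
- bowl: White bowl, 120 mm across, 50 mm high, loose: leave alone
- spoon: White plastic spoon lying on the table, loose: leave alone
- jar: Glass jar with green cap, 64 mm across, 90 mm high, loose: leave alone
- tissue_box: Wooden tissue box, 128 x 208 x 95 mm, loose: leave alone

How it is judged:
On the way, in this order (a step that is already met when the one before it is completed fails the run):
1. the pole is lifted off its rest (height (world z) of pole above 0.15 m), for 0.2 s.
2. the hook is down in the ring eye while the hatch is still open (horizontal distance between hook_tip and eye below 0.011 m and z of hook_tip in the frame of eye below -0.006 m and value of joint hatch above 0.3 rad), for 0.2 s.
3. the hatch is drawn shut, past the catch, with the hook still in the eye (value of joint hatch below 0.006 rad and horizontal distance between hook_tip and eye below 0.013 m and z of hook_tip in the frame of eye below -0.004 m), for 0.2 s.
At the end, for the whole second after the job is handed in: Hatch shut within 0.006 rad. Pole released, still, in both notches of its rest: middle within 30 mm of the rest's middle, axis 56 to 72 mm above the table, within 0.1 rad of the rest's line, hook end as before and hanging down (tip under 45 mm) (value of joint hatch below 0.006 rad and horizontal distance between pole and rest below 0.03 m and z of pole in the frame of rest between 0.056 and 0.072 m and angle between the x axis of pole and the x axis of rest, either way round below 0.1 rad and x of hook_tip in the frame of rest below -0.15 m and height (world z) of hook_tip below 0.045 m and linear speed of pole below 0.02 m/s); the robot touches nothing.
It fails at once if the pole presses on the guard or hatch with more than 25 N (contact force between pole and screen above 25 N).
It fails at once if the arm or gripper touches the guard or hatch (contact force between any of the arm, the fingers and screen above 1 N).
It fails at once if the hatch is swung faster than 2 rad/s (velocity of joint hatch below -2 rad/s or velocity of joint hatch above 2 rad/s).
It fails at once if a rice cake, the bowl, the spoon, the jar or the tissue box is moved by more than 20 mm (distance of any of cake_white, cake_green, cake_white2, bowl, spoon, jar, tissue_box from where it was at the start of the episode above 0.02 m).
It also fails if it takes over 72 s, if anything falls off the work surface, if the arm or the gripper's body presses on something with over 40 N, if the wrist force passes 120 N, or if a joint passes its speed limit or range.

## Working session

There is one attempt and no reset: what is moved stays moved. The work goes in short steps, Python scripts to look and compute and a tool call to move; the robot and the scene stay as the last step left them, time stands still between calls to the robot, and variables do not carry over. Pictures are saved under pics/ and viewed, about 8 in all and at most 12, crops included, and the job is handed in when it is done.

Besides the shell and the picture viewer there is one more tool, called after ">>>" as a command line: name --pt "numbers of a row" for each row, then --argument value for the rest. servo_tool: Moves the arm, as the interface text tells. Its arguments: {"type":"object","properties":{"commands":{"type":"array","items":{"type":"array","items":{"type":"number"}}},"hand":{"type":"number"}},"required":["commands"]}

```bash
mkdir -p pics; ls; cat > h.py <<'E'
import numpy as np, cv2
from bench import get_state, get_image
from scipy.spatial.transform import Rotation as R
def cam(name):
    d=get_image(name); h=d["frame"].shape[0]
    d["f"]=h/2/np.tan(np.radians(d["vfov"])/2); return d
def ray(d,u,v):
    r=np.array([(u-d["cx"])/d["f"],(v-d["cy"])/d["f"],1.0]); T=np.array(d["T"])
    return T[:3,3],T[:3,:3]@r
def onz(d,u,v,z):
    o,r=ray(d,u,v); return o+r*(z-o[2])/r[2]
def dep(d,u,v):
    o,r=ray(d,u,v); return o+r*d["depth"][int(v),int(u)]
def cloud(d):
    h,w=d["depth"].shape; u,v=np.meshgrid(np.arange(w),np.arange(h)); z=d["depth"]
    c=np.stack([(u-d["cx"])/d["f"]*z,(v-d["cy"])/d["f"]*z,z],-1); T=np.array(d["T"])
    return c@T[:3,:3].T+T[:3,3]
E
python3 - <<'E'
from h import *
s=get_state(); print(s)
ims=[]
for n in("scene","top"):
    d=cam(n); np.save(f"{n}.npy",d,allow_pickle=True); print(n,d["f"],d["cx"],d["cy"],np.array(d["T"]).round(3).tolist())
    cv2.imwrite(f"pics/{n}0.png",cv2.resize(d["frame"],(800,600)))
E
```

```text
pics
{'time_s': 0.0, 'joint_positions': array([-1.45668027e+00,  1.04693557e-01,  9.64648457e-02,  1.56391140e+00,
       -1.48131385e-06,  1.35308284e+00]), 'qvel': array([ 7.54886905e-05,  8.36095920e-04,  6.45361150e-04,  1.31798194e-03,
       -3.39529708e-04,  5.37272233e-04]), 'tau': array([-2.45990173e-03, -5.56929982e+01,  5.03647900e+01,  1.71261316e-02,
       -2.54246124e-04,  7.86843657e-06]), 'position': array([ 0.195428  , -0.56694615,  0.24752325]), 'ee_rot': array([-3.09712769e+00, -5.18626868e-01, -1.06919044e-04]), 'ft_force': array([ 0.98102657, -0.13178078, -0.25015394]), 'wrist_torque': array([ 0.03206674,  0.01323653, -0.03391321]), 'grip_width': 0.9958791699612494}
scene 346.6603802497297 252.16763135075905 193.54796401059085 [[0.647, 0.4, -0.65, 1.121], [0.763, -0.346, 0.546, -0.544], [-0.006, -0.849, -0.529, 0.7], [0.0, 0.0, 0.0, 1.0]]
top 365.07042707358187 255.4288201731225 194.53602857400523 [[-0.081, -0.971, 0.226, 0.281], [-0.997, 0.078, -0.023, -0.009], [0.004, -0.228, -0.974, 1.229], [0.0, 0.0, 0.0, 1.0]]
```

View pics/scene0.png

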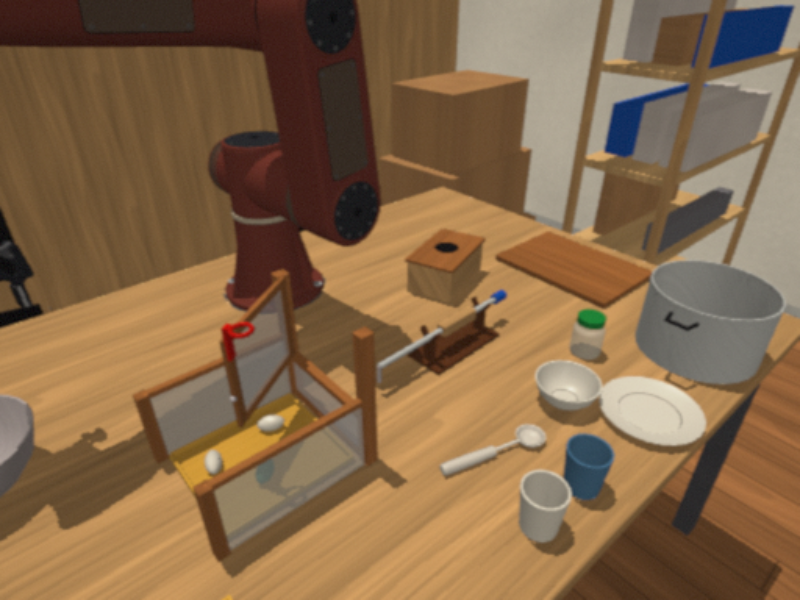

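View pics/top0.png

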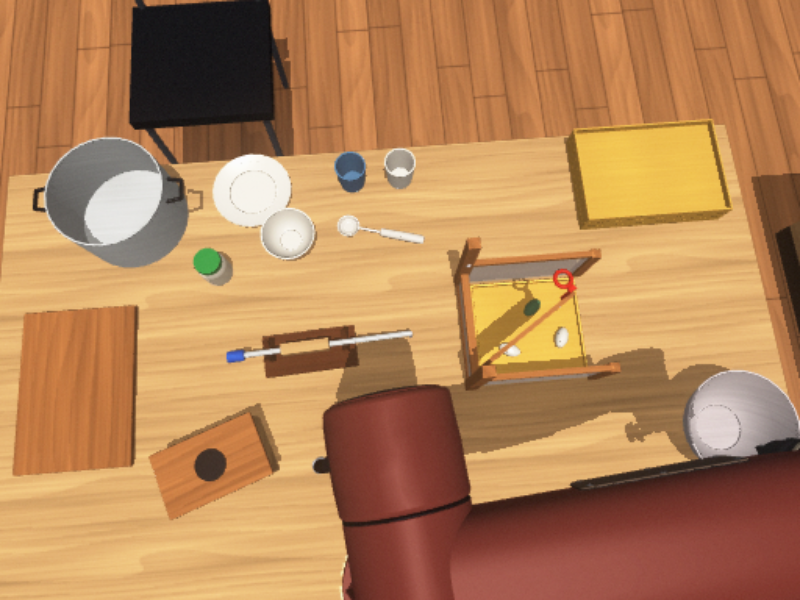

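The scene view shows the guard with the hatch swung inward and the red eye at (237,328). It also shows the pole on its rest at (440,335), hook end toward the guard. In the top view the eye ring is at (563,279), the pole runs from its knob at (236,356) to its hook end at (410,333), and the post tops are near (474,243) and (478,375).

```bash
python3 - <<'E'
from h import *
for n in("scene","top"):
    d=np.load(f"{n}.npy",allow_pickle=True).item(); P=cloud(d); hsv=cv2.cvtColor(d["frame"],cv2.COLOR_BGR2HSV)
    H,S,V=[hsv[...,i].astype(int) for i in range(3)]
    red=((H<4)|(H>176))&(S>200)&(V>130)&(P[...,2]>.26)&(P[...,2]<.3)
    p=P[red]; print(n,"red",len(p),p.mean(0).round(4),p.min(0).round(4),p.max(0).round(4))
    v,u=np.nonzero(red); 
    q=np.array([onz(d,a,b,.2865)[:2] for a,b in zip(u,v)]).astype(np.float32)
    print(" ring px",u.min(),u.max(),v.min(),v.max(), "hull circle",cv2.minEnclosingCircle(q))
    roi=(P[...,0]>.25)&(P[...,0]<.75)&(P[...,1]<-.2)&(P[...,1]>-.65)
    m=roi&(P[...,2]>.253)&(P[...,2]<.268)&~red
    nn,lab,st,c=cv2.connectedComponentsWithStats(m.astype(np.uint8))
    for i in range(1,nn):
        if st[i,4]>8:
            a=P[lab==i]; print(" top comp",st[i].tolist(),a.mean(0).round(4),a.min(0).round(3),a.max(0).round(3), cv2.minAreaRect(a[:,:2].astype(np.float32)))
    blue=(H>105)&(H<130)&(S>150)&(P[...,2]>.03)&(P[...,2]<.09)&(P[...,1]<.3)&(P[...,0]<.55)
    if blue.any(): print(" blue",blue.sum(),P[blue].mean(0).round(4))
    sh=(S<70)&(V>110)&(P[...,2]>.05)&(P[...,2]<.09)&(P[...,0]<.56)&(P[...,0]>.25)&(P[...,1]>-.3)&(P[...,1]<.3)
    a=P[sh]
    if len(a)>10:
        print(" shaft",len(a),a.min(0).round(4),a.max(0).round(4),a.mean(0).round(4),cv2.fitLine(a[:,:2].astype(np.float32),cv2.DIST_HUBER,0,.01,.01).ravel())
E
```

```text
scene red 86 [ 0.5254 -0.3191  0.2852] [ 0.5042 -0.3319  0.2793] [ 0.5441 -0.3006  0.2876]
 ring px 143 161 206 215 hull circle ((0.526889979839325, -0.3203982412815094), 0.020817533135414124)
 top comp [151, 181, 27, 26, 175] [ 0.4486 -0.2479  0.261 ] [ 0.412 -0.3    0.253] [ 0.479 -0.2    0.265] ((0.44762352108955383, -0.2486095428466797), (0.010265516117215157, 0.11819589883089066), 33.83469772338867)
 top comp [150, 209, 7, 4, 17] [ 0.4872 -0.3021  0.2578] [ 0.481 -0.311  0.253] [ 0.494 -0.291  0.264] ((0.48675087094306946, -0.301501989364624), (0.0014406944392248988, 0.023740967735648155), 34.575904846191406)
 top comp [141, 216, 9, 7, 51] [ 0.5081 -0.3306  0.2597] [ 0.498 -0.339  0.253] [ 0.513 -0.317  0.268] ((0.502859890460968, -0.3269726634025574), (0.012838787399232388, 0.021463876590132713), 37.10797882080078)
 blue 10 [0.4795 0.295  0.0721]
 shaft 378 [ 0.3818 -0.203   0.0501] [0.5326 0.2938 0.0811] [ 0.475  -0.0407  0.0652] [ 0.00161524  0.9999987   0.48639446 -0.02921428]
top red 62 [ 0.5199 -0.3153  0.2869] [ 0.5007 -0.3315  0.2822] [ 0.5394 -0.2977  0.2907]
 ring px 354 367 172 186 hull circle ((0.5192385911941528, -0.3149054944515228), 0.02119298279285431)
 top comp [322, 187, 46, 38, 174] [ 0.4574 -0.2687  0.2641] [ 0.411 -0.336  0.254] [ 0.502 -0.202  0.268] ((0.45686858892440796, -0.26837852597236633), (0.011641991324722767, 0.16234859824180603), 35.469993591308594)
 blue 17 [0.4686 0.2964 0.0739]
 shaft 291 [ 0.3749 -0.2987  0.0523] [0.4944 0.2905 0.0811] [0.4712 0.0674 0.0687] [ 0.04691162 -0.99889904  0.4802114   0.0905613 ]
```

```bash
python3 - <<'E'
from h import *
for n in("scene","top"):
    d=np.load(f"{n}.npy",allow_pickle=True).item(); P=cloud(d); hsv=cv2.cvtColor(d["frame"],cv2.COLOR_BGR2HSV)
    H,S,V=[hsv[...,i].astype(int) for i in range(3)]
    red=((H<4)|(H>176))&(S>200)&(V>130)&(P[...,2]>.26)&(P[...,2]<.3)
    roi=(P[...,0]>.33)&(P[...,0]<.75)&(P[...,1]<-.05)&(P[...,1]>-.5)
    m=roi&(P[...,2]>.25)&(P[...,2]<.27)&~red
    nn,lab,st,c=cv2.connectedComponentsWithStats(m.astype(np.uint8))
    for i in range(1,nn):
        if st[i,4]>8:
            a=P[lab==i]; print(n," top comp",st[i].tolist(),a.mean(0).round(4),a.min(0).round(3),a.max(0).round(3))
    blue=(H>105)&(H<130)&(S>150)&(P[...,2]>.03)&(P[...,2]<.11)&(P[...,1]<.5)&(P[...,0]<.55)
    print(" blue",blue.sum(),P[blue].mean(0).round(4),P[blue].min(0).round(4),P[blue].max(0).round(4))
    sh=(S<70)&(V>110)&(P[...,2]>.058)&(P[...,2]<.076)&(P[...,0]<.56)&(P[...,0]>.36)&(P[...,1]>-.07)&(P[...,1]<.4)
    nn,lab,st,c=cv2.connectedComponentsWithStats(sh.astype(np.uint8))
    for i in range(1,nn):
        if st[i,4]>8:
            a=P[lab==i]; print(" shaft",st[i].tolist(),a.min(0).round(4),a.max(0).round(4),a.mean(0).round(4),cv2.fitLine(a[:,:2].astype(np.float32),cv2.DIST_HUBER,0,.01,.01).ravel())
    g=(P[...,2]>.066)&(P[...,2]<.085)&(P[...,0]<.53)&(P[...,0]>.4)&(P[...,1]>.05)&(P[...,1]<.25)&(S>70)
    a=P[g]; print(" grip/wood",len(a),a.mean(0).round(4),cv2.minAreaRect(a[:,:2].astype(np.float32)))
    sc=cv2.resize(d["frame"][170:240,100:330] if n=="top" else d["frame"][150:260,60:350],None,fx=2.7,fy=2.7,interpolation=cv2.INTER_CUBIC); cv2.imwrite(f"pics/{n}c.png",sc)
E
```

```text
scene  top comp [151, 172, 35, 35, 289] [ 0.4307 -0.2252  0.2597] [ 0.37 -0.3   0.25] [ 0.479 -0.161  0.265]
scene  top comp [150, 209, 7, 4, 20] [ 0.4865 -0.3011  0.2568] [ 0.481 -0.311  0.251] [ 0.494 -0.291  0.264]
scene  top comp [226, 209, 14, 11, 110] [ 0.6144 -0.1749  0.2574] [ 0.601 -0.185  0.25 ] [ 0.623 -0.161  0.262]
scene  top comp [141, 215, 9, 9, 66] [ 0.5082 -0.3305  0.2589] [ 0.498 -0.339  0.25 ] [ 0.513 -0.317  0.269]
 blue 26 [0.4796 0.3032 0.0723] [0.4727 0.2907 0.0652] [0.4851 0.3195 0.0775]
 shaft [304, 190, 13, 9, 41] [0.4656 0.2275 0.0633] [0.4822 0.2919 0.0708] [0.4772 0.2575 0.0678] [ 0.07242955 -0.9973735   0.47779378  0.26071548]
 shaft [242, 210, 41, 27, 160] [ 0.472  -0.0567  0.0596] [0.5001 0.1175 0.0721] [0.4909 0.0215 0.0678] [ 0.0635813  -0.99797666  0.49170485  0.01657852]
 grip/wood 237 [0.4829 0.1593 0.0744] ((0.48205262422561646, 0.16348645091056824), (0.04553157463669777, 0.17175064980983734), 2.5738747119903564)
top  top comp [299, 152, 9, 9, 72] [ 0.6073 -0.1728  0.2599] [ 0.597 -0.185  0.252] [ 0.619 -0.161  0.264]
top  top comp [313, 187, 55, 45, 212] [ 0.4488 -0.256   0.2641] [ 0.394 -0.336  0.254] [ 0.502 -0.176  0.27 ]
top  top comp [308, 233, 10, 9, 78] [ 0.3784 -0.1729  0.2605] [ 0.368 -0.185  0.251] [ 0.389 -0.161  0.266]
 blue 59 [0.4682 0.3077 0.0738] [0.4594 0.291  0.0676] [0.4774 0.323  0.0806]
 shaft [211, 212, 53, 10, 181] [ 0.476  -0.0555  0.0593] [0.4944 0.1137 0.0749] [0.4847 0.0305 0.0689] [ 0.05260549 -0.9986154   0.48473787  0.03048831]
 shaft [156, 223, 24, 6, 81] [0.4666 0.2148 0.0604] [0.4791 0.2901 0.0749] [0.4729 0.2541 0.0687] [ 0.04934233 -0.9987819   0.47250816  0.25634763]
 grip/wood 326 [0.4782 0.1646 0.0761] ((0.4781264364719391, 0.15972310304641724), (0.04614053666591644, 0.17851512134075165), 2.2973971366882324)
```

View pics/topc.png

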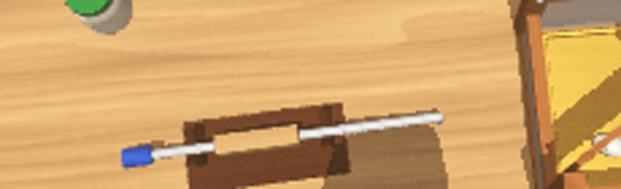

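```bash
cat >> h.py <<'E'
def tool(s=None):
    s=s or get_state(); M=R.from_rotvec(s["ee_rot"]).as_matrix(); return np.array(s["position"]),M
def to(target,s=None):
    """shift in tool cm to world target"""
    p,M=tool(s); return (M.T@(np.array(target)-p)*100).round(2)
def yaw(M): return np.arctan2(M[1,0],M[0,0])
E
python3 - <<'E'
from h import *
p,M=tool(); print(M.round(3),yaw(M),to([.481,.163,.36]),np.linalg.norm(p[:2]))
for w in ([.481,.163,.36],): print(np.arctan2(w[1],w[0]),np.arctan2(p[1],p[0]))
E
```

```text
[[ 0.945  0.326 -0.   ]
 [ 0.326 -0.945  0.001]
 [ 0.    -0.001 -1.   ]] 0.33182973530494403 [ 50.78 -59.73 -11.16] 0.5997219473088522
0.32673183324565835 -1.2388668650334786
```

>>> servo_tool --pt "0 0 -1.5 -0.162" --pt "0 0 -1.5 -0.162" --pt "0 0 -1.5 -0.162" --pt "0 0 -1.5 -0.162" --pt "0 0 -1.5 -0.162" --pt "0 0 -1.5 -0.162" --pt "0 0 -1.5 -0.162" --pt "0 0 -1.5 -0.162" --hand 8.54

```text
time_s: 1.1
position: [0.1954, -0.5672, 0.3684]
ee_rot: [-2.151, -2.289, -0.001]
ft_force: [-0.1, 0.3, 0.8]
grip_width: 0.997
```

```bash
python3 - <<'E'
from h import *
p,M=tool(); print(p,yaw(M),to([.481,.163,.30]),get_state()["joint_positions"])
E
```

```text
[ 0.19544853 -0.56716508  0.36836156] 1.6331345198727978 [71.09 33.05  6.89] [-1.45670401e+00  1.75625406e-01  3.96774341e-01  1.79266445e+00
  3.12344195e-05  5.17541122e-02]
```

>>> servo_tool --pt "4.4 2.6 0 0" --pt "4.4 2.6 0 0" --pt "4.4 2.6 0 0" --pt "4.4 2.6 0 0" --pt "4.4 2.6 0 0" --pt "4.4 2.6 0 0" --pt "4.4 2.6 0 0" --pt "4.4 2.6 0 0"

```text
time_s: 2.1
position: [0.3835, -0.2025, 0.3681]
ee_rot: [-2.158, -2.283, 0.0]
ft_force: [0.9, 0.1, -0.8]
grip_width: 0.997
```

>>> servo_tool --pt "4.4 1.5 0 0" --pt "4.4 1.5 0 0" --pt "4.4 1.5 0 0" --pt "4.4 1.5 0 0" --pt "4.4 1.5 0 0" --pt "4.4 1.5 1.5 0" --pt "4.4 1.5 2 0" --pt "4.4 1.5 2 0"

```text
time_s: 3.1
position: [0.4829, 0.1559, 0.3124]
ee_rot: [2.157, 2.284, -0.0]
ft_force: [0.8, 0.6, -0.2]
grip_width: 0.998
```

```bash
python3 - <<'E'
from h import *
s=get_state();p,M=tool(s); print(p,yaw(M),s["joint_positions"].round(3))
d=cam("wrist"); np.save("wrist.npy",d,allow_pickle=True); print(d["f"],np.array(d["T"]).round(3).tolist())
P=cloud(d); hsv=cv2.cvtColor(d["frame"],cv2.COLOR_BGR2HSV); H,S,V=[hsv[...,i].astype(int) for i in range(3)]
sh=(S<70)&(V>110)&(P[...,2]>.055)&(P[...,2]<.076)&(abs(P[...,0]-.48)<.04)
nn,lab,st,c=cv2.connectedComponentsWithStats(sh.astype(np.uint8))
for i in range(1,nn):
    if st[i,4]>60:
        a=P[lab==i]; print(" shaft",st[i].tolist(),a.min(0).round(4),a.max(0).round(4),a.mean(0).round(4),cv2.fitLine(a[:,:2].astype(np.float32),cv2.DIST_HUBER,0,.01,.01).ravel())
g=(P[...,2]>.071)&(P[...,2]<.078)&(abs(P[...,0]-.48)<.03)&(abs(P[...,1]-.163)<.06)&(S>60)
a=P[g]; print(len(a),a.mean(0) if len(a) else 0,cv2.minAreaRect(a[:,:2].astype(np.float32)) if len(a) else 0)
cv2.imwrite("pics/wrist0.png",d["frame"])
E
```

```text
[0.48294755 0.15587222 0.31244467] 1.6279648250797272 [ 0.054 -0.152 -0.038  1.685 -0.     1.568]
304.5225142741397 [[0.998, 0.053, 0.019, 0.478], [0.057, -0.944, -0.325, 0.24], [0.001, 0.325, -0.946, 0.439], [0.0, 0.0, 0.0, 1.0]]
 shaft [250, 28, 10, 71, 639] [0.4679 0.2187 0.0647] [0.4805 0.2926 0.0721] [0.4745 0.2587 0.0691] [ 0.04603697 -0.99893975  0.47469082  0.2517088 ]
 shaft [250, 182, 9, 110, 874] [ 0.4773 -0.0544  0.0644] [0.4951 0.1155 0.0719] [0.486  0.0333 0.069 ] [ 0.05027732 -0.9987353   0.48592308  0.03685663]
1487 [0.47906741 0.17095892 0.07670984] ((0.47920477390289307, 0.16818538308143616), (0.02383273094892502, 0.09943830221891403), 3.5969152450561523)
```

View pics/wrist0.png

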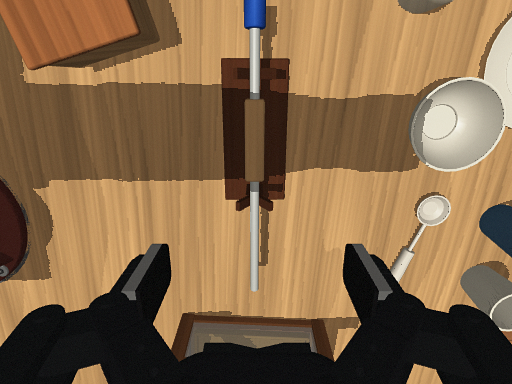

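>>> servo_tool --pt "0.6 -0.2 3.5 0.006" --pt "0.6 -0.15 4 0" --pt "0 0 4 0" --pt "0 0 4 0" --pt "0 0 4 0" --pt "0 0 3 0" --pt "0 0 2 0" --pt "0 0 0.5 0"

```text
time_s: 4.15
position: [0.4774, 0.1659, 0.0617]
ee_rot: [-2.163, -2.276, 0.003]
ft_force: [0.3, 0.8, 0.1]
grip_width: 1.0
```

>>> servo_tool --pt "0 0 0 0" --pt "0 0 0 0" --pt "0 0 0 0" --pt "0 0 0 0" --pt "0 0 0 0" --pt "0 0 0 0" --pt "0 0 0 0" --pt "0 0 0 0" --hand 1.5

```text
time_s: 5.15
position: [0.4795, 0.1661, 0.0642]
ee_rot: [2.163, 2.276, 0.002]
ft_force: [-0.1, -0.3, 6.0]
grip_width: 0.271
```

>>> servo_tool --pt "0 0 -1 0" --pt "0 0 -3 0" --pt "0 0 -4 0" --pt "0 0 -4.5 0" --pt "0 0 -4.5 0" --pt "0 0 -4.5 0" --pt "0 0 -4 0.025" --pt "0 0 -3.3 0.026"

```text
time_s: 6.15
position: [0.4783, 0.166, 0.3531]
ee_rot: [2.222, 2.22, 0.0]
ft_force: [0.8, -0.0, -2.2]
grip_width: 0.272
```

>>> servo_tool --pt "-2 0.3 0 0" --pt "-4 0.7 0 0" --pt "-4 0.7 0 0" --pt "-4 0.7 0 0" --pt "-4 0.7 0 0" --pt "-4 0.7 0 0" --pt "-2.5 0.5 0 0" --pt "-1 0 0 0"

```text
time_s: 7.15
position: [0.5214, -0.09, 0.3509]
ee_rot: [-2.222, -2.219, 0.001]
ft_force: [-0.6, 0.9, -2.5]
grip_width: 0.268
```

```bash
python3 - <<'E'
from h import *
s=get_state();p,M=tool(s); print(p,yaw(M),s["joint_positions"].round(3))
for n in("scene","top","wrist"):
    d=cam(n); np.save(n+"1.npy",d,allow_pickle=True)
    cv2.imwrite(f"pics/{n}1.png",d["frame"])
a=np.load("scene1.npy",allow_pickle=True).item()["frame"][100:290,80:290]
b=np.load("top1.npy",allow_pickle=True).item()["frame"][120:310,260:430]
f=lambda x:cv2.resize(x,None,fx=2.1,fy=2.1,interpolation=cv2.INTER_CUBIC)
cv2.imwrite("pics/c1.png",np.hstack([f(a),f(b)]))
E
```

```text
[ 0.52137904 -0.09004706  0.35093526] 1.5692265286212146 [-0.418 -0.059  0.12   1.752 -0.     1.154]
```

View pics/c1.png

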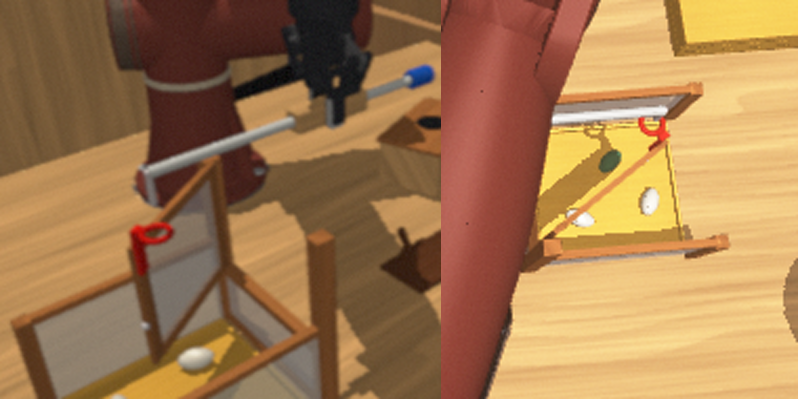

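```bash
cat >> h.py <<'E'
def ringpx(d,k=6):
    f=cv2.resize(d["frame"],None,fx=k,fy=k,interpolation=cv2.INTER_CUBIC); f=f.astype(int)
    m=((f[...,2]-np.maximum(f[...,0],f[...,1])>75)&(f[...,2]>130)&(np.maximum(f[...,0],f[...,1])<85)).astype(np.uint8)
    c,h=cv2.findContours(m,cv2.RETR_CCOMP,cv2.CHAIN_APPROX_NONE); out=[]
    if h is None: return out
    for i,x in enumerate(c):
        if h[0][i][3]>=0 and cv2.contourArea(x)>200:
            M=cv2.moments(x); out.append(((M["m10"]/M["m00"]+.5)/k-.5,(M["m01"]/M["m00"]+.5)/k-.5,cv2.contourArea(x)/k/k))
    return out
E
python3 - <<'E'
from h import *
L=lambda n:np.load(n+".npy",allow_pickle=True).item()
rays=[]
for n in("scene","top","scene1","top1"):
    d=L(n)
    for u,v,a in ringpx(d): print(n,"hole",round(u,2),round(v,2),round(a,1),onz(d,u,v,.283).round(4))
    if n[-1]=="1":
        P=cloud(d); hsv=cv2.cvtColor(d["frame"],cv2.COLOR_BGR2HSV); S=hsv[...,1].astype(int);V=hsv[...,2]
        m=(S<75)&(V>90)&(P[...,2]>.31)&(P[...,2]<.375)&(abs(P[...,0]-.525)<.03)&(P[...,1]<-.14)&(P[...,1]>-.33)
        a=P[m]; print(n,"shaft",len(a),a.min(0).round(4),a.max(0).round(4),a.mean(0).round(4),cv2.fitLine(a.astype(np.float32),cv2.DIST_HUBER,0,.01,.01).ravel().round(4))
        m2=(S<75)&(P[...,2]>.3)&(P[...,2]<.335)&(abs(P[...,0]-.525)<.03)&(P[...,1]<-.28)&(P[...,1]>-.35)
        a=P[m2]; print("  pin",len(a), a.mean(0).round(4) if len(a) else 0, a.min(0).round(4) if len(a) else 0)
d=L("wrist1");P=cloud(d); m=(P[...,2]>.34)&(P[...,2]<.37)&(abs(P[...,0]-.52)<.03); v,u=np.nonzero(m); a=P[m]
print(len(a), a.mean(0) if len(a) else 0)
b=a[a[:,1]>.0]; print(b[:,1].max() if len(b) else 0, cv2.fitLine(b.astype(np.float32),cv2.DIST_HUBER,0,.01,.01).ravel().round(4))
E
```

```text
scene hole 153.71 210.35 38.9 [ 0.524  -0.3139  0.283 ]
top hole 416.66 378.2 12.5 [ 0.0219 -0.3779  0.283 ]
top hole 411.22 376.1 11.2 [ 0.0275 -0.3658  0.283 ]
top hole 414.92 373.79 6.0 [ 0.0318 -0.3755  0.283 ]
top hole 400.24 374.05 7.0 [ 0.0341 -0.3404  0.283 ]
top hole 428.18 373.15 7.5 [ 0.0306 -0.4075  0.283 ]
top hole 422.0 375.09 26.2 [ 0.0276 -0.3919  0.283 ]
top hole 404.62 373.06 13.0 [ 0.0354 -0.3512  0.283 ]
top hole 410.89 371.89 8.7 [ 0.0368 -0.3667  0.283 ]
top hole 424.99 369.66 7.6 [ 0.0389 -0.4013  0.283 ]
top hole 359.85 178.13 51.3 [ 0.524  -0.3149  0.283 ]
scene1 shaft 446 [ 0.5164 -0.3137  0.3159] [ 0.5312 -0.14    0.3578] [ 0.5266 -0.2413  0.3506] [-0.012   0.9993  0.0353  0.527  -0.2076  0.3521]
  pin 31 [ 0.5258 -0.3109  0.3252] [ 0.5208 -0.3137  0.3159]
top1 hole 177.3 354.65 5.9 [0.1209 0.1891 0.283 ]
top1 hole 206.27 274.63 11.0 [0.3037 0.11   0.283 ]
top1 hole 212.42 264.37 6.6 [0.3279 0.0931 0.283 ]
top1 hole 239.79 263.3 10.7 [0.325  0.0235 0.283 ]
top1 hole 228.11 223.17 5.9 [0.4303 0.0465 0.283 ]
top1 hole 229.88 220.3 6.7 [0.4375 0.0415 0.283 ]
top1 hole 234.93 209.29 8.5 [0.4657 0.0263 0.283 ]
top1 hole 238.48 201.62 7.7 [0.4856 0.0155 0.283 ]
top1 hole 263.62 214.3 3393.6 [ 0.4463 -0.048   0.283 ]
top1 hole 280.55 126.88 6.2 [ 0.6884 -0.1162  0.283 ]
top1 shaft 268 [ 0.5142 -0.3124  0.3193] [ 0.5262 -0.1754  0.3604] [ 0.5195 -0.2446  0.3548] [ 0.0181  0.9998  0.0042  0.5193 -0.2508  0.3556]
  pin 6 [ 0.5193 -0.3078  0.3236] [ 0.5171 -0.3101  0.3193]
16792 [ 0.52099524 -0.05527179  0.36051475]
0.022063196428505613 [-0.0025  1.     -0.0084  0.521   0.011   0.3557]
```

>>> servo_tool --pt "-0.2 0.1 0.3 0" --pt "-0.2 0.1 0.4 0" --pt "-0.05 0.1 0.4 0" --pt "0 0 0.4 0" --pt "0 0 0.4 0" --pt "0 0 0.1 0" --pt "0 0 0 0" --pt "0 0 0 0"

```text
time_s: 8.3
position: [0.5247, -0.0935, 0.3315]
ee_rot: [2.221, 2.221, 0.0]
ft_force: [-1.0, -0.5, -1.8]
grip_width: 0.271
```

```bash
python3 - <<'E'
from h import *
s=get_state();p,M=tool(s); print(p,yaw(M),s["ft_force"])
f=lambda x,k:cv2.resize(x,None,fx=k,fy=k,interpolation=cv2.INTER_CUBIC)
d=cam("scene"); np.save("scene2.npy",d,allow_pickle=True); t=cam("top"); np.save("top2.npy",t,allow_pickle=True)
cv2.imwrite("pics/c2.png",np.hstack([f(d["frame"][170:230,120:185],6),f(t["frame"][150:210,325:385],6)]))
for u,v,a in ringpx(d): print("hole",u,v,a)
P=cloud(d)
for v in range(185,216,2): print(v,P[v,150:158,2].round(3))
E
```

```text
[ 0.52471754 -0.09347892  0.33148967] 1.570810310077351 [-1.00322837 -0.5348775  -1.8089566 ]
185 [0.036 0.033 0.029 0.031 0.029 0.027 0.026 0.026]
187 [0.027 0.027 0.026 0.018 0.023 0.337 0.336 0.336]
189 [0.335 0.337 0.335 0.336 0.336 0.335 0.336 0.334]
191 [0.333 0.333 0.335 0.333 0.333 0.332 0.331 0.331]
193 [0.329 0.33  0.329 0.33  0.328 0.327 0.014 0.013]
195 [0.324 0.323 0.324 0.324 0.009 0.009 0.014 0.014]
197 [-0.001  0.32   0.32   0.319  0.317  0.005  0.004  0.007]
199 [-0.001  0.314  0.315  0.314  0.313  0.001  0.7    0.002]
201 [-0.001  0.31   0.309  0.31   0.308  0.002  0.263  0.263]
203 [0.    0.    0.305 0.304 0.305 0.7   0.264 0.265]
205 [0.001 0.    0.299 0.3   0.3   0.3   0.263 0.26 ]
207 [0.287 0.287 0.286 0.285 0.294 0.285 0.285 0.285]
209 [0.285 0.282 0.283 0.28  0.258 0.256 0.253 0.25 ]
211 [0.263 0.261 0.258 0.255 0.254 0.252 0.246 0.244]
213 [0.287 0.287 0.287 0.288 0.286 0.286 0.287 0.286]
215 [0.285 0.284 0.284 0.284 0.284 0.282 0.285 0.283]
```

View pics/c2.png

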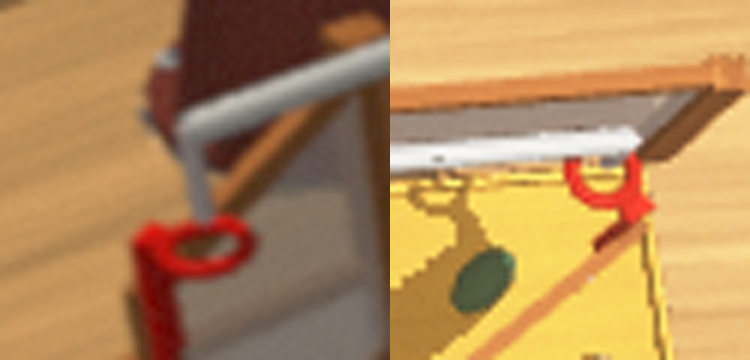

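```bash
python3 - <<'E'
from h import *
d=np.load("scene2.npy",allow_pickle=True).item(); T=np.array(d["T"])
def proj(p):
    c=T[:3,:3].T@(np.array(p)-T[:3,3]); return c[:2]/c[2]*d["f"]+[d["cx"],d["cy"]]
print("kin tip px now", proj([.5247,-.3137,.2945]), "at eye z",proj([.5247,-.3137,.283]))
print("hole px 153.71 210.35", proj([.524,-.314,.283]))
P=cloud(d); S=cv2.cvtColor(d["frame"],cv2.COLOR_BGR2HSV)[...,1]
m=(P[...,2]>.296)&(P[...,2]<.322)&(abs(P[...,0]-.525)<.03)&(P[...,1]<-.28)&(P[...,1]>-.35)
v,u=np.nonzero(m); print(len(u)); L=cv2.fitLine(np.c_[u,v].astype(np.float32),2,0,.01,.01).ravel(); print(L)
print("pin px at v 206.5",L[2]+L[0]/L[1]*(206.5-L[3]),"kin mid",proj([.5247,-.3137,.318]),proj([.5247,-.3137,.298]))
for r in range(196,206,2): print(r,u[v==r].mean() if (v==r).any() else None)
E
```

```text
kin tip px now [153.12166837 205.95223381] at eye z [153.97507315 210.46147389]
hole px 153.71 210.35 [153.69209741 210.37149191]
41
[1.5231878e-01 9.8833144e-01 1.5287805e+02 2.0095122e+02]
pin px at v 206.5 153.73322 kin mid [151.33262491 196.49924432] [152.85909786 204.56485763]
196 152.33333333333334
198 152.5
200 152.5
202 153.5
204 153.5
```

>>> servo_tool --pt "-0.15 0 0 0" --pt "0 0 0.4 0" --pt "0 0 0.4 0" --pt "0 0 0.4 0" --pt "0 0 0.4 0" --pt "0 0 0.4 0" --pt "0 0 0.3 0" --pt "0 0 0.1 0"

```text
time_s: 9.4
position: [0.5246, -0.0949, 0.3071]
ee_rot: [-2.221, -2.221, 0.0]
ft_force: [0.8, 0.6, -2.0]
grip_width: 0.275
```

>>> servo_tool --pt "0 0 0 0" --pt "0 0 0 0" --pt "0 0 0 0" --pt "0 0 0 0" --pt "0 0 0 0" --pt "0 0 0 0" --pt "0 0 0 0" --pt "0 0 0 0"

```text
time_s: 10.4
position: [0.5247, -0.095, 0.3073]
ee_rot: [2.221, 2.221, -0.0]
ft_force: [0.1, 0.8, -2.2]
grip_width: 0.273
```

```bash
python3 - <<'E'
from h import *
s=get_state();p,M=tool(s); print(p,yaw(M),s["ft_force"],s["wrist_torque"])
f=lambda x,k:cv2.resize(x,None,fx=k,fy=k,interpolation=cv2.INTER_CUBIC)
d=cam("scene"); np.save("scene3.npy",d,allow_pickle=True); t=cam("top"); np.save("top3.npy",t,allow_pickle=True)
cv2.imwrite("pics/c3.png",np.hstack([f(d["frame"][170:230,120:185],6),f(t["frame"][150:210,325:385],6)]))
E
```

```text
[ 0.52468442 -0.094967    0.30729295] 1.5708008532622075 [ 0.09997415  0.82027013 -2.24227222] [-0.04398326 -0.0020044  -0.02696175]
```

View pics/c3.png

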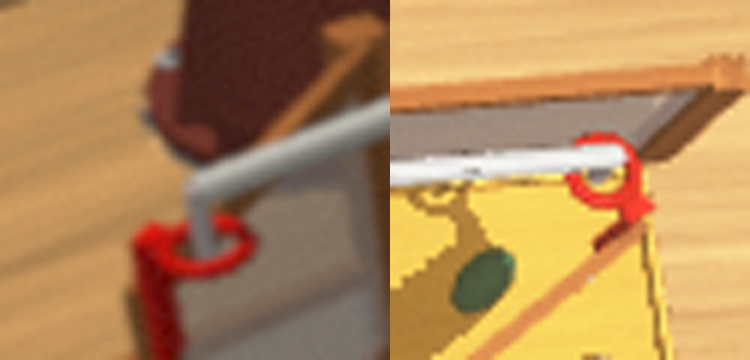

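The pin now hangs inside the red ring in both views (scene crop (205,245), top crop (600,175)), with no contact force. I'll draw the hatch along its arc.

>>> servo_tool --pt "0.6 0.62 0 0" --pt "0.63 0.59 0 0" --pt "0.66 0.56 0 0" --pt "0.68 0.53 0 0" --pt "0.71 0.5 0 0" --pt "0.73 0.47 0 0" --pt "0.75 0.44 0 0" --pt "0.77 0.4 0 0"

```text
time_s: 11.5
position: [0.566, -0.0392, 0.3072]
ee_rot: [2.221, 2.221, -0.0]
ft_force: [-1.4, -0.7, -1.4]
grip_width: 0.269
```

```bash
python3 - <<'E'
from h import *
s=get_state();p,M=tool(s); print(p,yaw(M),s["ft_force"],s["wrist_torque"])
d=cam("scene"); t=cam("top"); np.save("scene4.npy",d,allow_pickle=True); np.save("top4.npy",t,allow_pickle=True)
for n,d,b in(("scene",np.load("scene.npy",allow_pickle=True).item(),1),("top",np.load("top.npy",allow_pickle=True).item(),1),("scene4",d,0),("top4",t,0)):
    P=cloud(d); f=d["frame"].astype(int); m=(f[...,2]>120)&(f[...,1]<70)&(f[...,0]<70)&(P[...,2]>.279)&(P[...,2]<.295)
    m&=(P[...,0]>.4)&(P[...,0]<.7)&(P[...,1]<-.1)&(P[...,1]>-.4)
    a=P[m][:,:2]; print(n,len(a),a.mean(0).round(4),a.min(0).round(4),a.max(0).round(4),np.array(cv2.fitEllipse(cv2.convexHull(a.astype(np.float32)))[0]).round(4))
E
```

```text
[ 0.56604388 -0.03915052  0.30723943] 1.5707765221600238 [-1.36251472 -0.70791444 -1.44357579] [-0.10187397  0.19374527 -0.16974404]
scene 125 [ 0.5263 -0.3178] [ 0.5036 -0.3342] [ 0.5444 -0.2995] [ 0.5241 -0.3177]
top 82 [ 0.5208 -0.3165] [ 0.4991 -0.3339] [ 0.5394 -0.2977] [ 0.5196 -0.3171]
scene4 112 [ 0.5644 -0.2731] [ 0.5464 -0.29  ] [ 0.5834 -0.2512] [ 0.5639 -0.2705]
top4 62 [ 0.5544 -0.2703] [ 0.5422 -0.2869] [ 0.5778 -0.2488] [ 0.5579 -0.268 ]
```

>>> servo_tool --pt "0.78 0.37 0 0" --pt "0.8 0.33 0 0" --pt "0.81 0.3 0 0" --pt "0.83 0.26 0 0" --pt "0.84 0.22 0 0" --pt "0.85 0.18 0 0" --pt "0.85 0.14 0 0" --pt "0.86 0.1 0 0"

```text
time_s: 12.6
position: [0.5848, 0.0271, 0.3073]
ee_rot: [2.221, 2.221, -0.0]
ft_force: [0.5, -0.3, -2.5]
grip_width: 0.275
```

>>> servo_tool --pt "0.5 0.04 0 0" --pt "0.4 0.03 0 0" --pt "0.4 0.02 0 0" --pt "0.4 0.01 0 0" --pt "0.4 0.01 0 0" --pt "0.3 0 0 0" --pt "0.3 0 0 0" --pt "0.2 0 0 0"

```text
time_s: 13.6
position: [0.5859, 0.0557, 0.3073]
ee_rot: [2.221, 2.221, -0.0]
ft_force: [-0.4, -0.2, -2.1]
grip_width: 0.266
```

```bash
python3 - <<'E'
from h import *
s=get_state();p,M=tool(s); print(p,yaw(M),s["ft_force"],s["wrist_torque"])
d=cam("scene"); t=cam("top"); np.save("scene5.npy",d,allow_pickle=True); np.save("top5.npy",t,allow_pickle=True)
for n,d,b in(("scene5",d,0),("top5",t,0)):
    P=cloud(d); f=d["frame"].astype(int); m=(f[...,2]>120)&(f[...,1]<70)&(f[...,0]<70)&(P[...,2]>.279)&(P[...,2]<.295)
    m&=(P[...,0]>.4)&(P[...,0]<.7)&(P[...,1]<-.08)&(P[...,1]>-.4)
    a=P[m][:,:2]; print(n,len(a))
    if len(a)>5: print(a.mean(0).round(4),a.min(0).round(4),a.max(0).round(4),np.array(cv2.fitEllipse(cv2.convexHull(a.astype(np.float32)))[0]).round(4))
f=lambda x,k:cv2.resize(x,None,fx=k,fy=k,interpolation=cv2.INTER_CUBIC)
d=np.load("scene5.npy",allow_pickle=True).item()
cv2.imwrite("pics/c5.png",np.hstack([f(d["frame"][150:270,130:260],4),f(t["frame"][140:260,290:360],4)]))
E
```

```text
[0.58586634 0.05571809 0.30727435] 1.5708933169624166 [-0.4075609  -0.22253047 -2.06622435] [-0.14556016  0.03606763 -0.06496693]
scene5 99
[ 0.5913 -0.1797] [ 0.5736 -0.1979] [ 0.6069 -0.1577] [ 0.589  -0.1758]
top5 64
[ 0.5818 -0.1771] [ 0.5688 -0.1943] [ 0.6006 -0.1541] [ 0.5836 -0.1737]
```

View pics/c5.png

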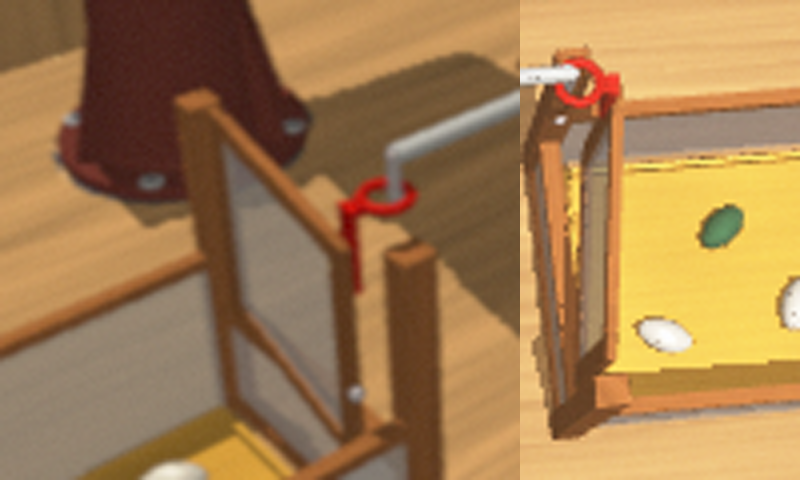

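>>> servo_tool --pt "0.3 0 0 0" --pt "0.3 0 0 0" --pt "0.3 0 0 0" --pt "0.2 0 0 0" --pt "0.15 0 0 0" --pt "0.1 0 0 0" --pt "0.1 0 0 0" --pt "0.1 0 0 0"

```text
time_s: 14.7
position: [0.5859, 0.071, 0.3073]
ee_rot: [2.221, 2.221, -0.0]
ft_force: [-0.3, -0.2, -1.7]
grip_width: 0.266
```

>>> servo_tool --pt "0.05 0 0 0" --pt "0.05 0 0 0" --pt "0.05 0 0 0" --pt "0.05 0 0 0" --pt "0.05 0 0 0" --pt "0.05 0 0 0" --pt "0.05 0 0 0" --pt "0.05 0 0 0"

```text
time_s: 15.7
position: [0.5858, 0.0751, 0.3073]
ee_rot: [2.222, 2.221, -0.0]
ft_force: [-0.2, -1.4, -1.9]
grip_width: 0.271
```

>>> servo_tool --pt "0.05 0 0 0" --pt "0.05 0 0 0" --pt "0.05 0 0 0" --pt "0.05 0 0 0" --pt "0.05 0 0 0" --pt "0.05 0 0 0" --pt "0.05 0 0 0" --pt "0.05 0 0 0"

```text
time_s: 16.7
position: [0.5859, 0.0782, 0.3072]
ee_rot: [2.222, 2.22, -0.002]
ft_force: [-1.1, -7.6, -3.3]
grip_width: 0.27
```

>>> servo_tool --pt "0.03 0 0 0" --pt "0.03 0 0 0" --pt "0.03 0 0 0" --pt "0.03 0 0 0" --pt "0.03 0 0 0" --pt "0.03 0 0 0" --pt "0.03 0 0 0" --pt "0.03 0 0 0"

```text
time_s: 17.7
position: [0.5859, 0.0795, 0.3069]
ee_rot: [2.222, 2.218, -0.005]
ft_force: [0.2, -12.2, -3.4]
grip_width: 0.269
```

>>> servo_tool --pt "0.03 0 0 0" --pt "0.03 0 0 0" --pt "0.03 0 0 0" --pt "0.03 0 0 0" --pt "0.03 0 0 0" --pt "0.03 0 0 0" --pt "0.03 0 0 0" --pt "0.03 0 0 0"

```text
time_s: 18.7
position: [0.5858, 0.0813, 0.3068]
ee_rot: [2.222, 2.217, -0.006]
ft_force: [-2.4, -14.9, -4.6]
grip_width: 0.267
```

>>> servo_tool --pt "0.02 0 0 0" --pt "0.02 0 0 0" --pt "0.02 0 0 0" --pt "0.02 0 0 0" --pt "0.02 0 0 0" --pt "0.02 0 0 0" --pt "0.02 0 0 0" --pt "0.02 0 0 0"

```text
time_s: 19.7
position: [0.5856, 0.0844, 0.307]
ee_rot: [2.223, 2.219, -0.003]
ft_force: [-3.4, -9.3, -3.8]
grip_width: 0.274
```

>>> servo_tool --pt "0.02 0 0 0" --pt "0.02 0 0 0" --pt "0.02 0 0 0" --pt "0.02 0 0 0" --pt "0 0 0 0" --pt "0 0 0 0" --pt "0 0 0 0" --pt "0 0 0 0"

```text
time_s: 20.7
position: [0.5856, 0.0845, 0.3069]
ee_rot: [2.223, 2.218, -0.005]
ft_force: [-3.0, -11.5, -4.3]
grip_width: 0.268
```

```bash
python3 - <<'E'
from h import *
s=get_state();p,M=tool(s); print(p,yaw(M),s["ft_force"],s["wrist_torque"])
d=cam("scene"); t=cam("top"); np.save("scene6.npy",d,allow_pickle=True); np.save("top6.npy",t,allow_pickle=True)
for n,d,b in(("scene6",d,0),("top6",t,0)):
    P=cloud(d); f=d["frame"].astype(int); m=(f[...,2]>120)&(f[...,1]<70)&(f[...,0]<70)&(P[...,2]>.279)&(P[...,2]<.295)
    m&=(P[...,0]>.4)&(P[...,0]<.7)&(P[...,1]<-.08)&(P[...,1]>-.4)
    a=P[m][:,:2]; print(n,len(a))
    if len(a)>5: print(a.mean(0).round(4),a.min(0).round(4),a.max(0).round(4))
f=lambda x,k:cv2.resize(x,None,fx=k,fy=k,interpolation=cv2.INTER_CUBIC)
d=np.load("scene6.npy",allow_pickle=True).item()
cv2.imwrite("pics/c6.png",np.hstack([f(d["frame"][150:250,140:250],4),f(t["frame"][140:240,280:350],4)]))
E
```

```text
[0.58557639 0.08452929 0.30691227] 1.5688600072482604 [ -3.00033836 -11.53842914  -4.34286608] [-2.15800668  0.63753706 -0.57242312]
scene6 91
[ 0.589  -0.1514] [ 0.5707 -0.1701] [ 0.6052 -0.1267]
top6 70
[ 0.5802 -0.152 ] [ 0.5657 -0.1702] [ 0.5993 -0.1283]
```

View pics/c6.png

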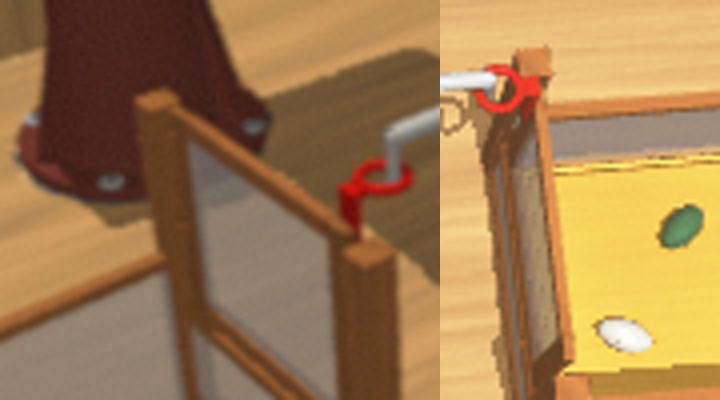

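>>> servo_tool --pt "-0.1 0 0 0" --pt "-0.15 0 0 0" --pt "-0.15 0 0 0" --pt "-0.15 0 0 0" --pt "-0.15 0 0 0" --pt "-0.15 0 0 0" --pt "0 0 0 0" --pt "0 0 0 0"

```text
time_s: 21.8
position: [0.5859, 0.0778, 0.3073]
ee_rot: [2.221, 2.221, 0.0]
ft_force: [-0.2, -1.2, -2.2]
grip_width: 0.271
```

```bash
python3 - <<'E'
from h import *
s=get_state();p,M=tool(s); print(p,yaw(M),s["ft_force"],s["wrist_torque"])
d=cam("scene"); t=cam("top"); np.save("scene7.npy",d,allow_pickle=True); np.save("top7.npy",t,allow_pickle=True)
f=lambda x,k:cv2.resize(x,None,fx=k,fy=k,interpolation=cv2.INTER_CUBIC)
cv2.imwrite("pics/c7.png",np.hstack([f(d["frame"][170:220,210:270],6),f(t["frame"][140:190,280:345],6)]))
for n,d,b in(("scene7",d,0),("top7",t,0)):
    P=cloud(d); f=d["frame"].astype(int); m=(f[...,2]>120)&(f[...,1]<70)&(f[...,0]<70)&(P[...,2]>.279)&(P[...,2]<.295)
    m&=(P[...,0]>.4)&(P[...,0]<.7)&(P[...,1]<-.08)&(P[...,1]>-.4)
    a=P[m][:,:2]; print(n,len(a),a.mean(0).round(4),a.min(0).round(4),a.max(0).round(4))
    S=cv2.cvtColor(d["frame"],cv2.COLOR_BGR2HSV)[...,1]
    m=(S<75)&(P[...,2]>.296)&(P[...,2]<.33)&(abs(P[...,0]-.585)<.03)&(P[...,1]<.03)&(P[...,1]>-.2)
    a=P[m]; print(" pole",len(a),a.min(0).round(4),a.max(0).round(4),cv2.fitLine(a.astype(np.float32),2,0,.01,.01).ravel().round(4))
E
```

```text
[0.58587731 0.07779545 0.30726671] 1.5708250375121005 [-0.24834076 -1.22573307 -2.22443923] [-0.03583596 -0.04758061  0.02262432]
scene7 94 [ 0.5893 -0.1506] [ 0.5698 -0.1697] [ 0.6052 -0.1271]
 pole 311 [ 0.5817 -0.1462  0.2961] [0.5953 0.0283 0.3148] [-0.002   0.9999  0.0104  0.5908 -0.0668  0.3094]
top7 63 [ 0.5792 -0.1506] [ 0.5654 -0.1704] [ 0.5965 -0.1261]
 pole 276 [ 0.5785 -0.1453  0.2991] [0.5905 0.0274 0.3177] [-1.600e-03  1.000e+00 -2.000e-04  5.840e-01 -5.850e-02  3.118e-01]
```

View pics/c7.png

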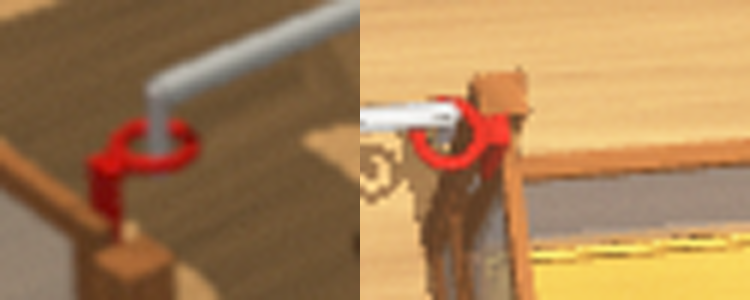

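>>> servo_tool --pt "0 0 -0.2 0" --pt "0 0 -0.4 0" --pt "0 0 -0.4 0" --pt "0 0 -0.5 0" --pt "0 0 -0.5 0" --pt "0 0 -0.6 0" --pt "0 0 -1 0" --pt "0 0 -1.2 0"

```text
time_s: 22.9
position: [0.5858, 0.0777, 0.3561]
ee_rot: [2.221, 2.221, -0.0]
ft_force: [-0.8, -0.4, -1.8]
grip_width: 0.27
```

```bash
python3 - <<'E'
from h import *
s=get_state();p,M=tool(s); print(p,yaw(M),s["ft_force"])
for n in("scene","top"):
    d=cam(n);P=cloud(d); f=d["frame"].astype(int); m=(f[...,2]>120)&(f[...,1]<70)&(f[...,0]<70)&(P[...,2]>.279)&(P[...,2]<.295)
    m&=(P[...,0]>.4)&(P[...,0]<.7)&(P[...,1]<-.08)&(P[...,1]>-.4)
    a=P[m][:,:2]; print(n,len(a),a.mean(0).round(4),a.min(0).round(4),a.max(0).round(4))
print("to place, above", to([.479,.166,.20]))
E
```

```text
[0.58582904 0.07774063 0.35606958] 1.5707632792739856 [-0.77636312 -0.41221291 -1.75763689]
scene 105 [ 0.5873 -0.1486] [ 0.571  -0.1697] [ 0.604  -0.1268]
top 81 [ 0.5824 -0.1475] [ 0.5655 -0.1701] [ 0.6002 -0.1258]
to place, above [  8.84 -10.77  15.7 ]
```

>>> servo_tool --pt "1.2 -0.8 0 0" --pt "1.3 -1.5 0 0" --pt "1.3 -1.7 0 0" --pt "1.3 -1.7 0 0" --pt "1.3 -1.7 0 0" --pt "1.2 -1.6 0 0" --pt "0.8 -1.1 0 -0.025" --pt "0.43 -0.57 0 -0.026"

```text
time_s: 24.0
position: [0.4785, 0.1664, 0.3553]
ee_rot: [2.161, 2.28, 0.0]
ft_force: [0.8, -0.5, -2.8]
grip_width: 0.275
```

>>> servo_tool --pt "0 0 2 0" --pt "0 0 4 0" --pt "0 0 4 0" --pt "0 0 4 0" --pt "0 0 4 0" --pt "0 0 3 0" --pt "0 0 1.5 0" --pt "0 0 0 0"

```text
time_s: 25.0
position: [0.4787, 0.1658, 0.1297]
ee_rot: [-2.163, -2.277, 0.002]
ft_force: [0.5, 0.3, -1.2]
grip_width: 0.269
```

```bash
python3 - <<'E'
from h import *
s=get_state();p,M=tool(s); print(p,yaw(M),s["ft_force"],to([.4793,.166,.064]))
E
```

```text
[0.47868806 0.16576688 0.12974799] 1.622021189720954 [ 0.53096334  0.29532313 -1.1940397 ] [0.02 0.07 6.57]
```

>>> servo_tool --pt "0 0.07 2 0" --pt "0 0 1.5 0" --pt "0 0 1.2 0" --pt "0 0 0.8 0" --pt "0 0 0.5 0" --pt "0 0 0.3 0" --pt "0 0 0.2 0" --pt "0 0 0.05 0"

```text
time_s: 26.0
position: [0.4799, 0.1659, 0.0649]
ee_rot: [2.164, 2.277, 0.0]
ft_force: [0.0, -1.0, -1.1]
grip_width: 0.271
```

>>> servo_tool --pt "0 0 0.05 0" --pt "0 0 0.05 0" --pt "0 0 0 0" --pt "0 0 0 0" --pt "0 0 0 0" --pt "0 0 0 0" --pt "0 0 0 0" --pt "0 0 0 0"

```text
time_s: 27.0
position: [0.4799, 0.1659, 0.0648]
ee_rot: [2.164, 2.277, 0.0]
ft_force: [-4.7, -1.5, 8.3]
grip_width: 0.271
```

>>> servo_tool --pt "0 0 0 0" --pt "0 0 0 0" --pt "0 0 0 0" --pt "0 0 0 0" --pt "0 0 0 0" --pt "0 0 0 0" --pt "0 0 0 0" --pt "0 0 0 0" --hand 8.54

```text
time_s: 28.0
position: [0.4798, 0.1659, 0.0638]
ee_rot: [2.164, 2.277, -0.0]
ft_force: [0.6, 0.3, 0.0]
grip_width: 0.999
```

>>> servo_tool --pt "0 0 -0.5 0" --pt "0 0 -2 0" --pt "0 0 -4 0" --pt "0 0 -4 0" --pt "0 0 -4 0" --pt "0 0 -4 0" --pt "0 0 -4 0" --pt "0 0 -2 0"

```text
time_s: 29.0
position: [0.4803, 0.166, 0.3116]
ee_rot: [2.163, 2.276, 0.004]
ft_force: [0.7, 0.3, -1.0]
grip_width: 1.0
```

```bash
python3 - <<'E'
from h import *
s=get_state();p,M=tool(s); print(s["time_s"],p,s["ft_force"],s["grip_width"])
f=lambda x,k:cv2.resize(x,None,fx=k,fy=k,interpolation=cv2.INTER_CUBIC)
w=cam("wrist");P=cloud(w); hsv=cv2.cvtColor(w["frame"],cv2.COLOR_BGR2HSV); S=hsv[...,1].astype(int);V=hsv[...,2]
sh=(S<70)&(V>110)&(P[...,2]>.055)&(P[...,2]<.076)&(abs(P[...,0]-.48)<.04)
nn,lab,st,c=cv2.connectedComponentsWithStats(sh.astype(np.uint8))
for i in range(1,nn):
    if st[i,4]>60:
        a=P[lab==i]; print(" shaft",a.min(0).round(4),a.max(0).round(4),a.mean(0).round(4),cv2.fitLine(a[:,:2].astype(np.float32),cv2.DIST_HUBER,0,.01,.01).ravel().round(4))
for n in("scene","top"):
    d=cam(n);P=cloud(d); g=d["frame"].astype(int); m=(g[...,2]>120)&(g[...,1]<70)&(g[...,0]<70)&(P[...,2]>.279)&(P[...,2]<.295)
    m&=(P[...,0]>.4)&(P[...,0]<.7)&(P[...,1]<-.08)&(P[...,1]>-.4)
    a=P[m][:,:2]; print(n,len(a),a.mean(0).round(4),a.min(0).round(4),a.max(0).round(4))
    if n=="scene": sc=d["frame"]
cv2.imwrite("pics/c8.png",cv2.hconcat([f(sc[130:370,80:400],1.5),w["frame"][:360,:]][:1]+[f(w["frame"][:,160:352],360/384)]))
E
```

```text
29.0 [0.48026118 0.16599033 0.31163961] [ 0.65946703  0.2657992  -0.9954548 ] 1.0000165932457625
 shaft [0.4673 0.2187 0.0641] [0.4804 0.2925 0.0719] [0.4741 0.2601 0.0691] [ 0.0651 -0.9979  0.4741  0.2601]
 shaft [ 0.4769 -0.0525  0.0653] [0.4954 0.115  0.0724] [0.4861 0.0342 0.0692] [ 0.049  -0.9988  0.4861  0.0342]
scene 110 [ 0.588 -0.148] [ 0.5712 -0.1702] [ 0.604  -0.1251]
top 74 [ 0.5813 -0.147 ] [ 0.5654 -0.167 ] [ 0.5983 -0.1265]
```

View pics/c8.png

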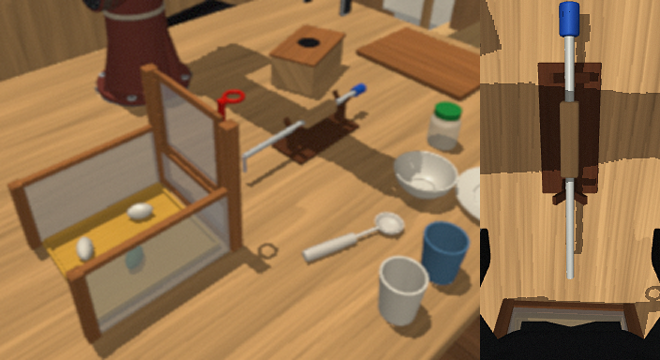

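The view shows the hatch flush in the front plane (ring at (230,98)), the pole in both notches with its hook hanging down, and the gripper clear. I'm handing in.

```bash
python3 -c "from bench import close_job; print(close_job())"
```

```text
the job is handed in; nothing more can be done
None
```

The hatch is drawn shut, the pole is back on its rest, and the job is handed in at about 29 s of the 72 s allowed. No verdict was reported.

- **Hooking:** I lifted the pole and set its pin down into the eye while the hatch stood at about 0.97 rad. No contact force showed.
- **Closing:** I drew the hatch along its arc, slowing to about 0.2 mm per row over the catch. The highest force I read, at the end of a call, was about 15 N against the 25 N limit. It then fell to 9 N as the hatch jumped about 3 mm. A further 0.8 mm of pull moved it only 0.1 mm, so it was against the stop.
- **Laying back:** I centred and lifted the hook without moving the ring, then laid the pole back at the position and angle it was picked up from.

**Last checks:**
- **Hatch:** It looks flush with the front, and the ring has not moved since the snap, within camera noise. The hatch angle itself cannot be read directly, so "shut" rests on the snap, the stop and the pictures.
- **Pole:** It lies in both notches with the hook down. The shaft is within about 2 mm and 0.02 rad of where it started.
- **Gripper and other objects:** The gripper is open and clear at 0.31 m. The other objects look undisturbed in the last picture, though I did not measure them.
- **Disagreement:** The scene and top cameras differed by 5–7 mm in x on some points. I averaged them or used the shift between them, and it caused no trouble.

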